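# Release the label dispenser's roll cover by its hidden catch

### The arm

A 6-joint arm with a two-finger parallel gripper is mounted at the origin on the work surface. World frame = base frame: x ahead of the robot, y to its left, z up, the work surface at z = 0. Lengths are in m, angles in rad, forces in N, time in s.
With the tool pointing down it reaches from about 0.25 to 0.725 m from the base axis. Payload 4 kg.
Tool frame: the origin (TCP) lies between the finger pads; the fingertips stand 19 mm ahead of it and the grasp point (between the pads) is the TCP; y points along the fingers, z is the direction in which the jaws open and shut, and the axes are right-handed (so a half turn about y gives the same grasp; the last joint's range is limited). The gripper opens to 85 mm and grips with 20 to 120 N. Pads are 22 mm wide; open, the fingers measure 114 mm over their backs; the gripper's body (76 mm by 85 mm) begins 54 mm behind the grasp point. The pads swing forward as they close: fully open they stand 13 mm farther back than shut.
Start: joints at [-1.101, 0.241, 0.005, 1.335, 0, 1.571], TCP at [0.226, -0.446, 0.25] pointing down, gripper open.
Joint ranges: [-2.72, 2.72], [-1.05, 1.87], [-1.09, 1.28], [-1.99, 2.15], [-1.42, 1.44], [-3.14, 3.14]. Speed limits (rad/s): [2.79, 2.79, 3.14, 3.14, 3.14, 3.14].

### API

Orientations are given as [roll, pitch, yaw] about the fixed x, y, z axes, in that order (R = Rz(yaw) Ry(pitch) Rx(roll)).
In Python, from bench import telemetry, vision, order gives the robot as it stands.
- The arm moves only by the tool move_arm, never from a script. Its argument "commands" is a list of rows, each an object of numbers: "fingers": the closure, from 0 (fully open) to 1 (shut); "dx", "dy", "dz": the shift along the tool's x, y, z in units of 40 mm (1.0 is 40 mm); "rx", "ry", "rz": the turn, a rotation vector about the tool's x, y, z in units of 6 degrees (1.0 is 6 degrees). A call has exactly 10 rows; each row is the pose to reach, as a shift and turn from the pose commanded when the call began, along the tool's axes at that moment; what a row does not reach only later rows make up. A row lasts 1/10 s, in which the tool goes at most 50 mm and 8.59 degrees, less where a joint would pass 70% of its speed; a pose out of reach is approached as far as the arm can. A call with a gripper value outside its range is refused whole. The fingers move at their own pace and stop on an object; the grip force is fixed at half the most. Time passes only in rows, so rows that repeat a pose let the fingers close, or fill a call up. It gives the time, the measured TCP pose, the force and the opening at its end, in the units of the state.
- telemetry.read_state(): the state, without advancing time (a new reading comes with each control period).
- vision.grab_frame(name): name is "scene" or "side" or "wrist"; returns the picture (420x560x3 uint8, red, green, blue); there is no depth.
- vision.camera_params(name): a dict with "fx", "fy", "cx", "cy" (pixels), "k1" (the pictures are not rectified: a ray, as slopes to the right and down, at radius r is drawn at 1 + k1 r^2 times it, then the intrinsics apply), "T" (4x4, takes a point from camera to world coordinates). Camera axes: x right, y up, looking along -z (the intrinsics and any distortion apply to the point x, -y, -z); pixel columns grow to the right and rows downward; lengths in m; the calibration is good to about 2 mm. A picture is of the moment at which its call begins: read the wrist's pose just before it. camera_params takes no time and is no camera call; for the wrist camera it gives the pose at the moment of the call.
- order.job_done(): hands the job in, once; it reports no verdict.
The state is a dict: "t": time; "joint_positions": joint angles; "qvel": joint speeds; "tau": joint torques, N m; "position": TCP position; "tool_rot": TCP orientation; "wrist_force": force on the tool from outside, world axes, zero at the start; "wrist_torque": the same for the moment, N m; "width": finger opening in m.
Only numpy, scipy, OpenCV 4.12 (cv2) and the standard library are available. Lean on these libraries where they do the work, as an engineer would, in place of code of your own. Each camera call takes 0.05 s, during which the arm holds its last target.

### The job

The label dispenser at this packing station needs a new roll: feel across the flat panel on its top for the flush push pad of the hidden catch, and press it in with closed fingertips until the roll cover pops open. Then take the hand away and leave the cover standing as it popped up, without raising it further. Press gently, no harder than finding and pressing a button needs, and leave the rolls and all the other things on the bench where they are.

Things in the scene. Friction and masses are not known exactly. Their poses are not given: they have to be found in the camera images.
- dispenser: Grey bench label dispenser fixed to the table, 290 (x) x 500 (y) x 125 mm high. Origin: centre of its underside; its x points from the panel side, near the robot, to the cover's hinge, y along its length. On top, near half: a flat level panel, 94 mm (x) by 220 mm (y), in a dark rim 3 mm higher, with end decks 3 mm higher at +y and -y. Behind the panel: the dark roll cover.
- panel_mid (a point): Middle of the flat light-grey panel's top, 73 mm on the robot's side of the dispenser's origin, 115 mm above the table; axes as the dispenser's. The catch's pad lies on the panel's long centre line (through here along dispenser y), its centre anywhere up to 70 mm either side of here; where is not told: see it or feel for it. The rest of the panel is rigid.
- catch (a joint): Travel in m of the catch: 0 at rest, 0.006 fully in. A push pad of slightly darker grey, thin dark gap round it, 53 mm (dispenser x) by 59 mm (y), face 2 mm below the panel. Pressed straight down; yields from 1.5 N, fully in at about 5 N; frees the cover after about 4.5 mm; springs back. The fingertips must fit inside its opening (56 x 62 mm): fingers closed, near its middle.
- cover (a joint): Opening angle in rad of the roll cover: 0 shut and locked by the catch; once freed it springs up by itself to about 0.4 and stays. Dark slab 150 (x) x 380 (y) x 6 mm hinged along the dispenser's far side, top 125 mm above the table when shut; its free edge, 57 mm beyond the panel's long centre line, rises about 60 mm.
- label_roll: White roll of blank labels, 84 mm across, 40 high, standing flat on the dispenser's left (+y) end deck. Origin: centre of its underside. To be left alone.
- tape_roll: Brown roll of tape, 90 mm across, 45 high, lying flat on the dispenser's right (-y) end deck. Origin: centre of its underside. To be left alone.
- bottle: Purple drinking bottle, 68 mm across, 200 high, standing on the table. Origin: centre of its underside. To be left alone.
- parcel: Closed cardboard parcel 120 x 150 x 80 mm on the table. Origin: centre of its underside. To be left alone.
- marker: Black marker pen with red cap, 125 mm long, 17 thick, lying on the table. Origin: centre of its underside. To be left alone.
- scraper: Orange-handled label scraper, 140 mm long, 18 thick, lying on the table. Origin: centre of its underside. To be left alone.

How it is judged:
On the way:
1. the hidden catch is pressed in, at least 4 mm (value of joint catch above 0.004 m), for 0.05 s.
At the end, for the whole second after the job is handed in: The roll cover stands popped open (0.25 to 0.6 rad) and still, the catch has sprung back (under 1.5 mm), and every bystander is within 30 mm of where it was (value of joint cover between 0.25 and 0.6 rad and value of joint catch below 0.0015 m and velocity of joint cover between -0.1 and 0.1 rad/s and distance of each of label_roll, tape_roll, bottle, parcel, marker, scraper from where it was at the start of the episode below 0.03 m); the robot touches nothing.
It fails at once if a bystander is shifted or lifted by more than 30 mm (distance of any of label_roll, tape_roll, bottle, parcel, marker, scraper from where it was at the start of the episode above 0.03 m).
It fails at once if the cover is lifted by hand beyond where it pops (over 0.75 rad) (value of joint cover above 0.75 rad).
It fails at once if the robot presses on anything with more than 70 N (contact force between any of the fingers, the arm and anything else above 70 N).
It also fails if it takes over 42 s, if anything falls off the work surface, if the arm or the gripper's body presses on something with over 40 N, if the wrist force passes 120 N, or if a joint passes its speed limit or range.

## Working session

There is one attempt and no reset: what is moved stays moved. The work goes in short steps, Python scripts to look and compute and a tool call to move; the robot and the scene stay as the last step left them, time stands still between calls to the robot, and variables do not carry over. Pictures are saved under pics/ and viewed, and the job is handed in when it is done.

Besides the shell and the picture viewer there is one more tool, called after "Request:" in YAML: its name, and indented under it one key for each argument. move_arm: Moves the arm, as the interface text tells. Its arguments: {"type":"object","properties":{"commands":{"type":"array"}},"required":["commands"]}

```bash
mkdir -p pics; ls; python3 - <<'E'
from bench import telemetry, vision
import cv2
print(telemetry.read_state())
for n in ("scene","side","wrist"):
    f=vision.grab_frame(n); cv2.imwrite(f"pics/{n}0.png",f[:,:,::-1]); p=vision.camera_params(n); print(n,p)
E
```

```text
pics
{'t': 0.0, 'joint_positions': array([-1.10100592e+00,  2.41389702e-01,  3.70117918e-03,  1.33514930e+00,
       -2.81726185e-05,  1.57080672e+00]), 'qvel': array([-0.00136285, -0.00038072, -0.001095  , -0.00169291, -0.00023798,
       -0.00085461]), 'tau': array([ 3.47230025e-04, -3.72320187e+01,  2.52406061e+01,  1.68640679e-02,
        2.04270800e-04, -1.23671518e-05]), 'position': array([ 0.22607811, -0.44531435,  0.24941571]), 'tool_rot': array([-1.57283782e+00, -2.81937768e-05, -2.67181258e+00]), 'wrist_force': array([ 0.69139016, -0.88206078, -0.04157995]), 'wrist_torque': array([-0.0713625 , -0.01471162, -0.02091889]), 'width': 0.08534182907556835}
scene {'fx': 510.5945449315476, 'fy': 510.5945449315476, 'cx': 275.4586761408862, 'cy': 207.51015083856885, 'k1': -0.1338930943854851, 'T': array([[-0.59514377, -0.48212956,  0.64292688,  1.52601228],
       [ 0.80360535, -0.36175407,  0.47260178,  0.69486555],
       [ 0.00472613,  0.79792549,  0.60273757,  0.99348072],
       [ 0.        ,  0.        ,  0.        ,  1.        ]])}
side {'fx': 480.8539758541148, 'fy': 480.8539758541148, 'cx': 283.3227445309928, 'cy': 205.96855130693942, 'k1': -0.028408056454702468, 'T': array([[ 0.944316  ,  0.17291268, -0.27994375,  0.09826274],
       [-0.32853739,  0.44848069, -0.83122094, -1.34990623],
       [-0.01817928,  0.87690722,  0.48031577,  0.86115733],
       [ 0.        ,  0.        ,  0.        ,  1.        ]])}
wrist {'fx': 350.29123390948905, 'fy': 350.29123390948905, 'cx': 277.4853097234771, 'cy': 211.16012068316, 'k1': 0.02294983356334277, 'T': array([[ 4.51222051e-01,  8.54973739e-01,  2.55770534e-01,
         2.91113897e-01],
       [-8.92411546e-01,  4.32466492e-01,  1.28741468e-01,
        -4.11463241e-01],
       [-5.41610880e-04, -2.86343567e-01,  9.58126854e-01,
         3.71837079e-01],
       [ 0.00000000e+00,  0.00000000e+00,  0.00000000e+00,
         1.00000000e+00]])}
```

View pics/scene0.png

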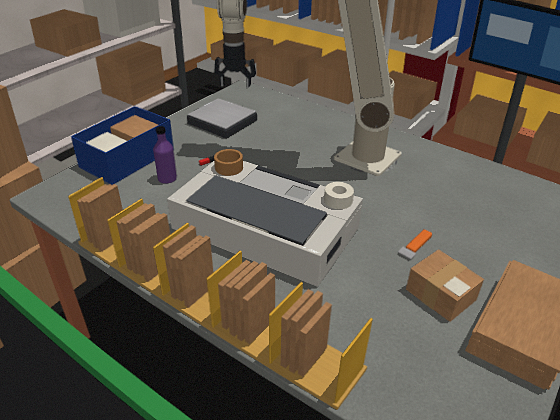

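View pics/side0.png

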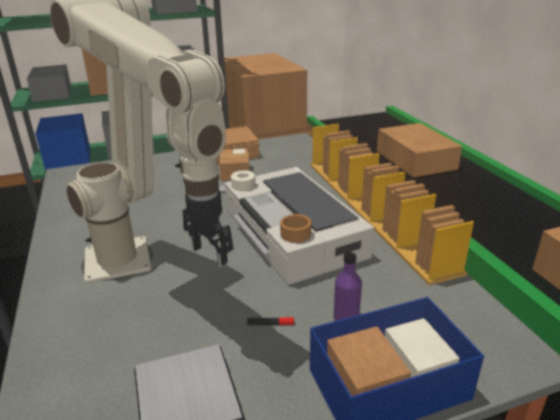

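View pics/wrist0.png

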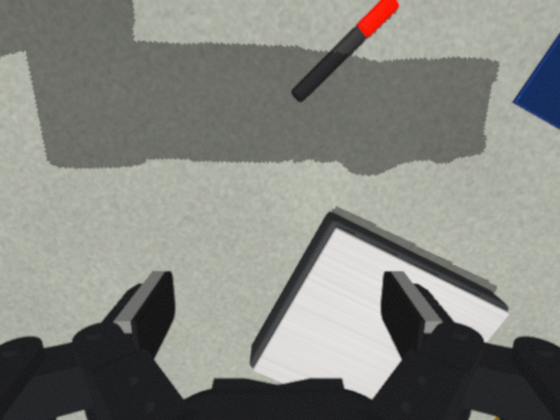

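The scene view shows the dispenser with a darker square near (298,191), and the side view shows it near (262,199). I'll enlarge both.

```bash
python3 - <<'E'
import cv2
a=cv2.imread("pics/scene0.png")[140:280,160:370]; cv2.imwrite("pics/scene0c.png",cv2.resize(a,None,fx=3.8,fy=3.8,interpolation=cv2.INTER_CUBIC))
a=cv2.imread("pics/side0.png")[160:280,210:375]; cv2.imwrite("pics/side0c.png",cv2.resize(a,None,fx=4.8,fy=4.8,interpolation=cv2.INTER_CUBIC))
E
```

```text
(no output)
```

View pics/scene0c.png

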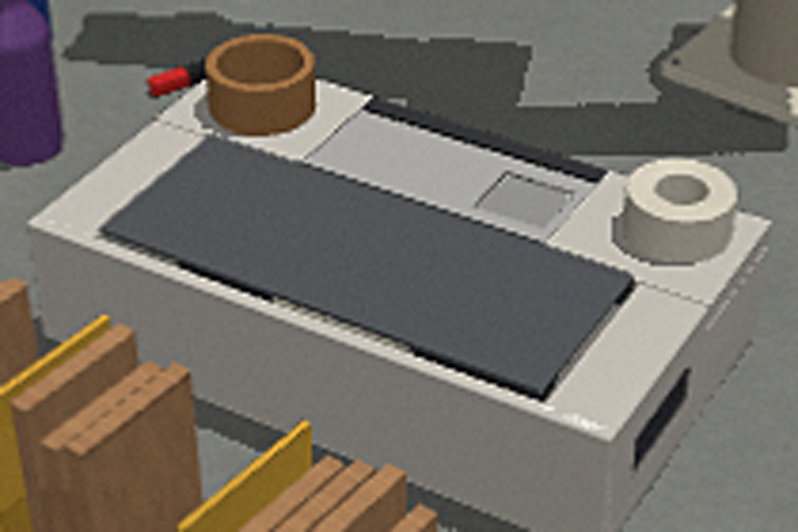

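View pics/side0c.png

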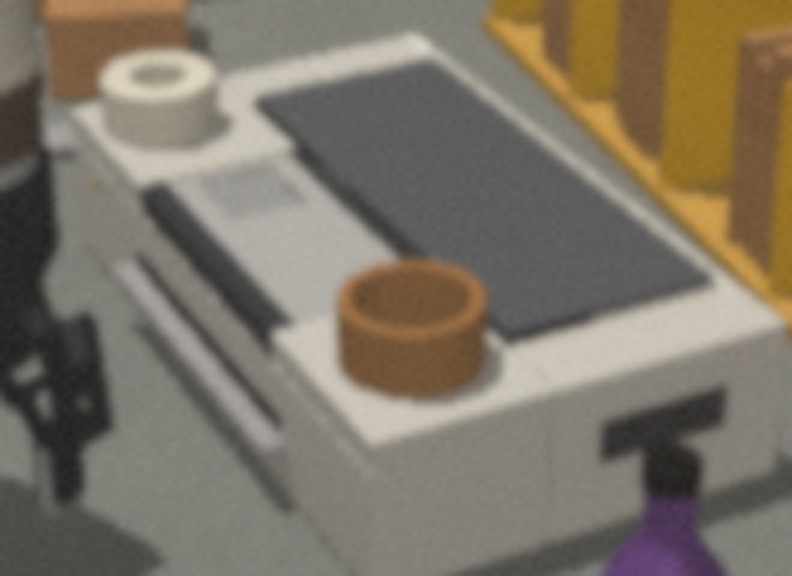

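The darker pad shows in both crops: scene crop corners about (510,173), (575,190), (547,232) and (475,205); side crop about (200,180), (275,162), (308,203) and (232,220). Triangulating next.

```bash
cat > h.py <<'E'
import numpy as np, cv2
from bench import telemetry, vision
def ray(p,u,v):
    K=np.array([[p['fx'],0,p['cx']],[0,p['fy'],p['cy']],[0,0,1]])
    x,y=cv2.undistortPoints(np.array([[[u,v]]],float),K,np.array([p['k1'],0,0,0.]))[0,0]
    T=p['T']; return T[:3,3],T[:3,:3]@np.array([x,-y,-1])
def onz(p,u,v,z):
    o,d=ray(p,u,v); return o+d*(z-o[2])/d[2]
def pix(p,X):
    T=p['T']; c=T[:3,:3].T@(np.asarray(X,float)-T[:3,3]); x,y=c[0]/-c[2],-c[1]/-c[2]; k=1+p['k1']*(x*x+y*y)
    return p['fx']*x*k+p['cx'],p['fy']*y*k+p['cy']
E
python3 - <<'E'
from h import *
np.set_printoptions(precision=4,suppress=True)
s=vision.camera_params("scene"); d=vision.camera_params("side")
S=lambda u,v,z:onz(s,160+u/3.8,140+v/3.8,z); D=lambda u,v,z:onz(d,210+u/4.8,160+v/4.8,z)
print("pad scene");[print(S(u,v,.114)) for u,v in [(510,173),(575,190),(547,232),(475,205),(527,202)]]
print("pad side");[print(D(u,v,.114)) for u,v in [(200,180),(275,162),(308,203),(232,220),(254,191)]]
print("cover scene (-y near,-y far,+y far,+y near)");[print(S(u,v,.125)) for u,v in [(210,138),(100,233),(545,395),(635,277)]]
print("cover side +y near,+y far,-y far,-y near");[print(D(u,v,.125)) for u,v in [(258,100),(430,62),(712,280),(512,335)]]
print("dispenser corner scene -yfar,+yfar,+ynear");[print(S(u,v,.118)) for u,v in [(30,225),(612,440),(770,222)]]
print("side -y near, -y far");[print(D(u,v,.118)) for u,v in [(370,443),(785,325),(75,112)]]
E
```

```text
pad scene
[ 0.4649 -0.0151  0.114 ]
[0.4534 0.0394 0.114 ]
[0.5131 0.053  0.114 ]
[ 0.5173 -0.0118  0.114 ]
[0.4896 0.0184 0.114 ]
pad side
[0.4541 0.0371 0.114 ]
[0.5113 0.0443 0.114 ]
[ 0.5139 -0.0223  0.114 ]
[ 0.4584 -0.0269  0.114 ]
[0.4845 0.0078 0.114 ]
cover scene (-y near,-y far,+y far,+y near)
[ 0.5828 -0.2289  0.125 ]
[ 0.7297 -0.2088  0.125 ]
[0.6817 0.1645 0.125 ]
[0.5332 0.144  0.125 ]
cover side +y near,+y far,-y far,-y near
[0.5235 0.1234 0.125 ]
[0.6649 0.1393 0.125 ]
[ 0.7139 -0.2314  0.125 ]
[ 0.5706 -0.2475  0.125 ]
dispenser corner scene -yfar,+yfar,+ynear
[ 0.7484 -0.2668  0.118 ]
[0.686  0.2217 0.118 ]
[0.4034 0.1864 0.118 ]
side -y near, -y far
[ 0.4543 -0.3167  0.118 ]
[ 0.7364 -0.2862  0.118 ]
[0.3955 0.1672 0.118 ]
```

```bash
python3 - <<'E'
from h import *
from scipy.spatial.transform import Rotation as R
np.set_printoptions(precision=4,suppress=True)
s=vision.camera_params("scene"); d=vision.camera_params("side")
def tri(a,b):
    o1,d1=ray(s,160+a[0]/3.8,140+a[1]/3.8);o2,d2=ray(d,210+b[0]/4.8,160+b[1]/4.8)
    t=np.linalg.lstsq(np.c_[d1,-d2],o2-o1,rcond=None)[0]; p,q=o1+t[0]*d1,o2+t[1]*d2
    return (p+q)/2,np.linalg.norm(p-q)
for a,b in [((210,138),(512,335)),((100,233),(712,280)),((545,395),(430,62)),((635,277),(258,100)),((527,202),(254,191))]: print(*tri(a,b))
st=telemetry.read_state()
M=R.from_euler('xyz',st['tool_rot']).as_matrix()
print(M.T@(np.array([.48,-.08,.28])-st['position'])/.04)
E
```

```text
[ 0.5751 -0.2366  0.1178] 0.00027756586205720407
[ 0.7214 -0.218   0.1161] 0.0003225277789022795
[0.6723 0.1587 0.1154] 0.00010963769358278742
[0.527  0.1393 0.118 ] 0.0026673903150122493
[0.4861 0.0154 0.1103] 0.0013264203967479932
[-9.7948 -0.751  -5.2745]
```

Request:
move_arm:
  commands:
    - {"fingers": 1,"dx": -0.5,"dy": -0.5,"dz": -0.3,"ry": -0.6}
    - {"fingers": 1,"dx": -1.5,"dy": -0.75,"dz": -0.8,"ry": -1.9}
    - {"fingers": 1,"dx": -2.5,"dy": -0.75,"dz": -1.35,"ry": -3.2}
    - {"fingers": 1,"dx": -3.5,"dy": -0.75,"dz": -1.9,"ry": -4.5}
    - {"fingers": 1,"dx": -4.5,"dy": -0.75,"dz": -2.45,"ry": -5.8}
    - {"fingers": 1,"dx": -5.5,"dy": -0.75,"dz": -3.0,"ry": -7.1}
    - {"fingers": 1,"dx": -6.5,"dy": -0.75,"dz": -3.55,"ry": -8.4}
    - {"fingers": 1,"dx": -7.5,"dy": -0.75,"dz": -4.1,"ry": -9.6}
    - {"fingers": 1,"dx": -8.5,"dy": -0.75,"dz": -4.65,"ry": -10.8}
    - {"fingers": 1,"dx": -9.3,"dy": -0.75,"dz": -5.0,"ry": -11.8}

```text
schema error: expected keys fingers, dx, dy, dz, rx, ry, rz
```

```bash
python3 - <<'E'
from h import *
st=telemetry.read_state(); print(st)
p=vision.camera_params("wrist")
f=vision.grab_frame("wrist"); print(p['T']); cv2.imwrite("pics/wrist1.png",f[:,:,::-1]); np.save("w1T.npy",p['T'])
E
```

```text
{'t': 0.15, 'joint_positions': array([-1.10103662e+00,  2.41233300e-01,  4.04467198e-03,  1.33522046e+00,
       -1.02580807e-05,  1.57079734e+00]), 'qvel': array([-6.31974847e-05, -1.12338703e-03,  2.24485005e-03, -2.51869838e-05,
       -8.19836858e-05, -2.95959007e-04]), 'tau': array([-5.60925528e-04, -3.72635150e+01,  2.52638376e+01,  1.24159735e-02,
       -7.15519923e-05,  9.64326517e-06]), 'position': array([ 0.22612905, -0.44543732,  0.24962496]), 'tool_rot': array([-1.57240909e+00, -1.02596998e-05, -2.67183395e+00]), 'wrist_force': array([-0.06169903,  0.14922074,  0.57308844]), 'wrist_torque': array([ 0.01447683,  0.02884622, -0.0155432 ]), 'width': 0.08528210011613092}
[[ 4.51222051e-01  8.54973739e-01  2.55770534e-01  2.91113897e-01]
 [-8.92411546e-01  4.32466492e-01  1.28741468e-01 -4.11463241e-01]
 [-5.41610880e-04 -2.86343567e-01  9.58126854e-01  3.71837079e-01]
 [ 0.00000000e+00  0.00000000e+00  0.00000000e+00  1.00000000e+00]]
```

View pics/wrist1.png

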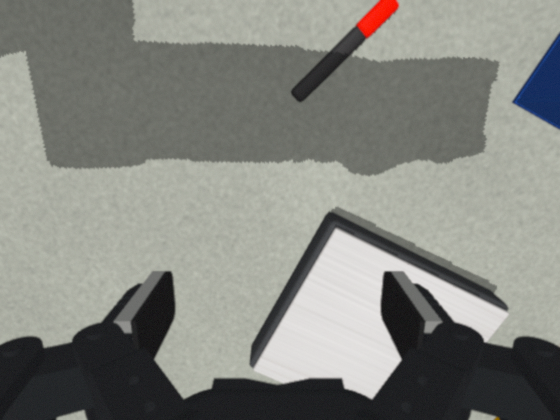

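The call was refused because rows need all seven keys, so the view is unchanged. I'll resend it.

Request:
move_arm:
  commands:
    - {"fingers": 1,"dx": -0.5,"dy": -0.5,"dz": -0.3,"rx": 0,"ry": -0.6,"rz": 0}
    - {"fingers": 1,"dx": -1.5,"dy": -0.75,"dz": -0.8,"rx": 0,"ry": -1.9,"rz": 0}
    - {"fingers": 1,"dx": -2.5,"dy": -0.75,"dz": -1.35,"rx": 0,"ry": -3.2,"rz": 0}
    - {"fingers": 1,"dx": -3.5,"dy": -0.75,"dz": -1.9,"rx": 0,"ry": -4.5,"rz": 0}
    - {"fingers": 1,"dx": -4.5,"dy": -0.75,"dz": -2.45,"rx": 0,"ry": -5.8,"rz": 0}
    - {"fingers": 1,"dx": -5.5,"dy": -0.75,"dz": -3.0,"rx": 0,"ry": -7.1,"rz": 0}
    - {"fingers": 1,"dx": -6.5,"dy": -0.75,"dz": -3.55,"rx": 0,"ry": -8.4,"rz": 0}
    - {"fingers": 1,"dx": -7.5,"dy": -0.75,"dz": -4.1,"rx": 0,"ry": -9.6,"rz": 0}
    - {"fingers": 1,"dx": -8.5,"dy": -0.75,"dz": -4.65,"rx": 0,"ry": -10.8,"rz": 0}
    - {"fingers": 1,"dx": -9.3,"dy": -0.75,"dz": -5.0,"rx": 0,"ry": -11.8,"rz": 0}

```text
t: 1.2
position: [0.4683, -0.0966, 0.2802]
tool_rot: [-1.571, 0.0, -1.43]
wrist_force: [0.4, -0.6, 0.3]
width: 0.0001
```

```bash
python3 - <<'E'
from h import *
st=telemetry.read_state(); print(st)
p=vision.camera_params("wrist")
f=vision.grab_frame("wrist"); print(p['T']); cv2.imwrite("pics/wrist2.png",f[:,:,::-1]); np.save("w2T.npy",p['T'])
E
```

```text
{'t': 1.2, 'joint_positions': array([-2.03727670e-01,  1.86020344e-01,  1.34100091e-02,  1.39824045e+00,
        3.44270552e-04,  1.22580792e+00]), 'qvel': array([ 0.64401834,  0.31251855,  0.37766551,  0.06427096, -0.01233977,
       -0.37768659]), 'tau': array([ -1.33401923, -36.61311507,  24.28650677,   0.11439583,
         0.18253583,   0.34116087]), 'position': array([ 0.46830308, -0.09664852,  0.28024605]), 'tool_rot': array([-1.57073115e+00,  3.42403798e-04, -1.42953559e+00]), 'wrist_force': array([ 0.3843841 , -0.63497432,  0.27551525]), 'wrist_torque': array([-0.00270228, -0.04405163,  0.01506019]), 'width': 0.0001417566303209807}
[[ 9.90274722e-01 -1.33236345e-01 -4.00506082e-02  4.57999001e-01]
 [ 1.39125670e-01  9.48666484e-01  2.84035121e-01 -2.34287686e-02]
 [ 1.50868173e-04 -2.86844868e-01  9.57977035e-01  4.02496843e-01]
 [ 0.00000000e+00  0.00000000e+00  0.00000000e+00  1.00000000e+00]]
```

View pics/wrist2.png

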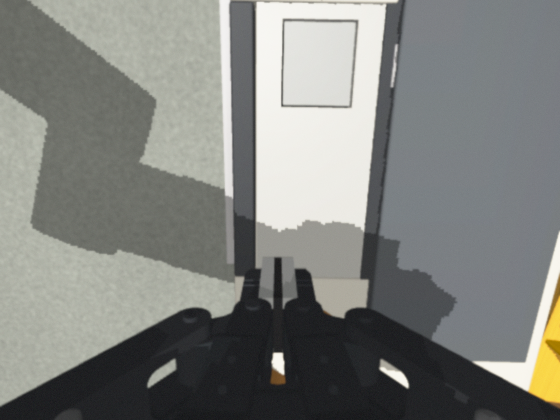

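The pad is clear: corners about (283,19), (357,20), (352,107) and (282,106). The arm was still settling, so I'll grab another frame now that it's at rest.

```bash
python3 - <<'E'
from h import *
for i in range(4): vision.grab_frame("wrist")
st=telemetry.read_state(); print(st['position'],st['tool_rot'],st['qvel'],st['wrist_force'])
p=vision.camera_params("wrist")
f=vision.grab_frame("wrist"); np.save("w3T.npy",p['T'])
cv2.imwrite("pics/wrist3.png",cv2.resize(f[0:200,200:420,::-1],None,fx=3,fy=3,interpolation=cv2.INTER_CUBIC))
E
```

```text
[ 0.46707986 -0.09917841  0.27998457] [-1.57199151e+00 -3.96109562e-05 -1.43646041e+00] [-0.02722847 -0.01067045 -0.00813932 -0.00027784  0.00030095 -0.00090267] [-0.15831611 -0.40224527 -1.04601817]
```

View pics/wrist3.png

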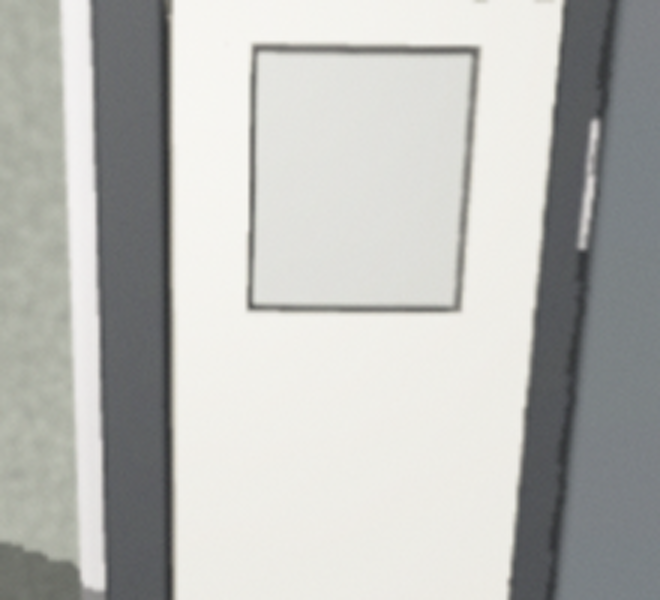

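Opening corners in the crop: (253,46), (478,48), (460,310) and (249,308).

```bash
python3 - <<'E'
from h import *
from scipy.spatial.transform import Rotation as R
np.set_printoptions(precision=4,suppress=True)
p=vision.camera_params("wrist"); p['T']=np.load("w3T.npy")
C=np.array([onz(p,200+u/3,v/3,.115) for u,v in [(253,46),(478,48),(460,310),(249,308)]])
print(C, [np.linalg.norm(C[i]-C[(i+1)%4]) for i in range(4)]); c=C.mean(0); print(c)
y=(C[0]+C[1]-C[2]-C[3]);print("yaw",np.degrees(np.arctan2(-y[0],y[1])))
st=telemetry.read_state()
M=R.from_euler('xyz',st['tool_rot']).as_matrix()
print(st['position'],M,M.T@(c-st['position'])/.04)
E
```

```text
[[ 0.4537  0.0371  0.115 ]
 [ 0.5079  0.0438  0.115 ]
 [ 0.5156 -0.0162  0.115 ]
 [ 0.461  -0.0229  0.115 ]] [np.float64(0.05460856970377056), np.float64(0.06041911379187424), np.float64(0.0549396727805198), np.float64(0.060435130335425906)]
[0.4846 0.0105 0.115 ]
yaw 7.1151061592144735
[ 0.4669 -0.0996  0.2801] [[ 0.1329 -0.0009  0.9911]
 [-0.9911 -0.0002  0.1329]
 [ 0.0001 -1.     -0.0009]] [-2.6698  4.1269  0.808 ]
```

Request:
move_arm:
  commands:
    - {"fingers": 1,"dx": -0.6,"dy": 0,"dz": 0.2,"rx": 0,"ry": 0,"rz": 0}
    - {"fingers": 1,"dx": -1.4,"dy": 0.2,"dz": 0.5,"rx": 0,"ry": 0,"rz": 0}
    - {"fingers": 1,"dx": -2.2,"dy": 0.6,"dz": 0.7,"rx": 0,"ry": 0,"rz": 0}
    - {"fingers": 1,"dx": -2.7,"dy": 1.2,"dz": 0.8,"rx": 0,"ry": 0,"rz": 0}
    - {"fingers": 1,"dx": -2.7,"dy": 1.8,"dz": 0.8,"rx": 0,"ry": 0,"rz": 0}
    - {"fingers": 1,"dx": -2.7,"dy": 2.4,"dz": 0.8,"rx": 0,"ry": 0,"rz": 0}
    - {"fingers": 1,"dx": -2.7,"dy": 2.8,"dz": 0.8,"rx": 0,"ry": 0,"rz": 0}
    - {"fingers": 1,"dx": -2.7,"dy": 3.0,"dz": 0.8,"rx": 0,"ry": 0,"rz": 0}
    - {"fingers": 1,"dx": -2.7,"dy": 3.0,"dz": 0.8,"rx": 0,"ry": 0,"rz": 0}
    - {"fingers": 1,"dx": -2.7,"dy": 3.0,"dz": 0.8,"rx": 0,"ry": 0,"rz": 0}

```text
t: 2.5
position: [0.4851, 0.0115, 0.1611]
tool_rot: [-1.57, -0.0, -1.438]
wrist_force: [0.2, -0.1, 0.9]
width: 0.0001
```

```bash
python3 - <<'E'
from h import *
st=telemetry.read_state(); print(st['position'],st['wrist_force'])
f=vision.grab_frame("wrist"); cv2.imwrite("pics/wrist4.png",f[:,:,::-1])
f=vision.grab_frame("scene"); cv2.imwrite("pics/scene4.png",cv2.resize(f[110:260,180:380,::-1],None,fx=4,fy=4,interpolation=cv2.INTER_CUBIC))
st=telemetry.read_state(); print(st['position'],st['wrist_force'])
E
```

```text
[0.48511344 0.01152364 0.16110126] [ 0.17841452 -0.11018373  0.87826646]
[0.48553701 0.01186138 0.16151049] [-0.65033403 -0.31681943 -0.28481548]
```

View pics/wrist4.png

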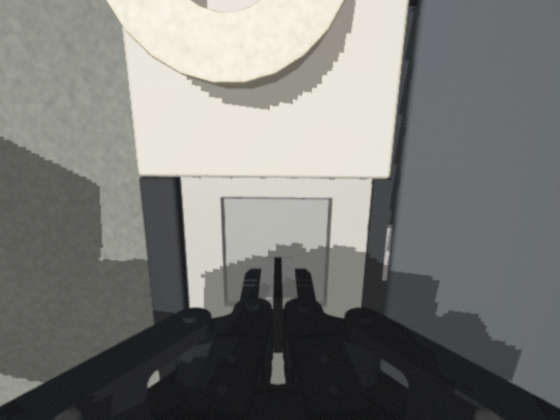

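View pics/scene4.png

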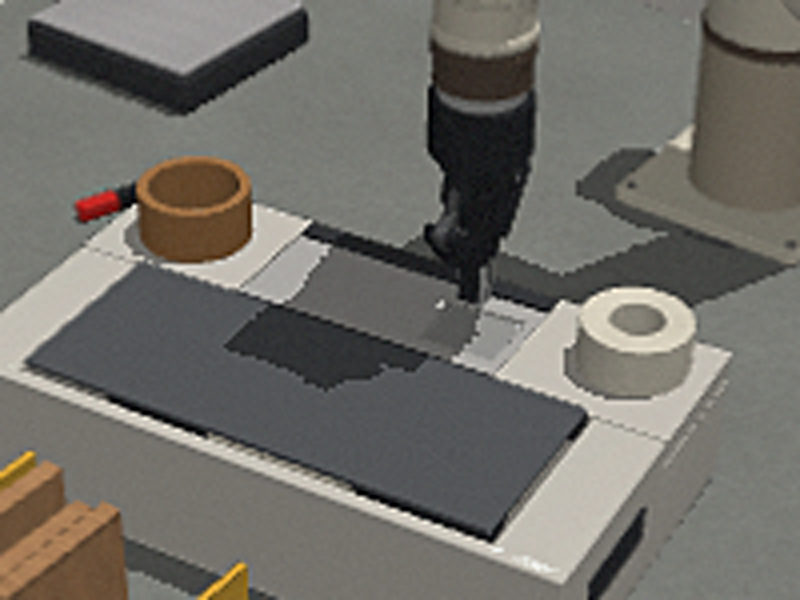

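```bash
python3 - <<'E'
from h import *
s=vision.camera_params("scene"); w=vision.camera_params("wrist")
for z in (.142,.113): 
  u,v=pix(s,[.4855,.0118,z]); print(z,(u-180)*4,(v-110)*4, pix(w,[.4855,.0118,z]))
C=[onz(w,u,v,.115) for u,v in [(222,197),(330,198),(326,305),(225,304)]]; print(np.mean(C,0),C)
E
```

```text
0.142 471.7787407400126 295.9866124460507 (np.float64(277.3276851116643), np.float64(278.65519281257195))
0.113 470.57726043461844 328.08057586623113 (np.float64(277.2197271543552), np.float64(252.67473005235993))
[0.48469808 0.01212892 0.115     ] [array([0.45427622, 0.03873308, 0.115     ]), array([0.50752254, 0.04526316, 0.115     ]), array([ 0.51583693, -0.01445897,  0.115     ]), array([ 0.46115662, -0.0210216 ,  0.115     ])]
```

Request:
move_arm:
  commands:
    - {"fingers": 1,"dx": 0,"dy": 0.1,"dz": 0,"rx": 0,"ry": 0,"rz": 0}
    - {"fingers": 1,"dx": 0,"dy": 0.25,"dz": 0,"rx": 0,"ry": 0,"rz": 0}
    - {"fingers": 1,"dx": 0,"dy": 0.4,"dz": 0,"rx": 0,"ry": 0,"rz": 0}
    - {"fingers": 1,"dx": 0,"dy": 0.5,"dz": 0,"rx": 0,"ry": 0,"rz": 0}
    - {"fingers": 1,"dx": 0,"dy": 0.57,"dz": 0,"rx": 0,"ry": 0,"rz": 0}
    - {"fingers": 1,"dx": 0,"dy": 0.62,"dz": 0,"rx": 0,"ry": 0,"rz": 0}
    - {"fingers": 1,"dx": 0,"dy": 0.66,"dz": 0,"rx": 0,"ry": 0,"rz": 0}
    - {"fingers": 1,"dx": 0,"dy": 0.7,"dz": 0,"rx": 0,"ry": 0,"rz": 0}
    - {"fingers": 1,"dx": 0,"dy": 0.7,"dz": 0,"rx": 0,"ry": 0,"rz": 0}
    - {"fingers": 1,"dx": 0,"dy": 0.7,"dz": 0,"rx": 0,"ry": 0,"rz": 0}

```text
t: 3.6
position: [0.4848, 0.0122, 0.1324]
tool_rot: [-1.571, 0.0, -1.436]
wrist_force: [-0.4, -0.1, 0.2]
width: -0.0001
```

Request:
move_arm:
  commands:
    - {"fingers": 1,"dx": 0,"dy": 0.01,"dz": 0,"rx": 0,"ry": 0,"rz": 0}
    - {"fingers": 1,"dx": 0,"dy": 0.02,"dz": 0,"rx": 0,"ry": 0,"rz": 0}
    - {"fingers": 1,"dx": 0,"dy": 0.03,"dz": 0,"rx": 0,"ry": 0,"rz": 0}
    - {"fingers": 1,"dx": 0,"dy": 0.04,"dz": 0,"rx": 0,"ry": 0,"rz": 0}
    - {"fingers": 1,"dx": 0,"dy": 0.05,"dz": 0,"rx": 0,"ry": 0,"rz": 0}
    - {"fingers": 1,"dx": 0,"dy": 0.06,"dz": 0,"rx": 0,"ry": 0,"rz": 0}
    - {"fingers": 1,"dx": 0,"dy": 0.06,"dz": 0,"rx": 0,"ry": 0,"rz": 0}
    - {"fingers": 1,"dx": 0,"dy": 0.06,"dz": 0,"rx": 0,"ry": 0,"rz": 0}
    - {"fingers": 1,"dx": 0,"dy": 0.06,"dz": 0,"rx": 0,"ry": 0,"rz": 0}
    - {"fingers": 1,"dx": 0,"dy": 0.06,"dz": 0,"rx": 0,"ry": 0,"rz": 0}

```text
t: 4.6
position: [0.4849, 0.0122, 0.1301]
tool_rot: [-1.57, -0.0, -1.436]
wrist_force: [-0.5, 0.7, 5.5]
width: 0.0001
```

Request:
move_arm:
  commands:
    - {"fingers": 1,"dx": 0,"dy": 0.01,"dz": 0,"rx": 0,"ry": 0,"rz": 0}
    - {"fingers": 1,"dx": 0,"dy": 0.02,"dz": 0,"rx": 0,"ry": 0,"rz": 0}
    - {"fingers": 1,"dx": 0,"dy": 0.03,"dz": 0,"rx": 0,"ry": 0,"rz": 0}
    - {"fingers": 1,"dx": 0,"dy": 0.04,"dz": 0,"rx": 0,"ry": 0,"rz": 0}
    - {"fingers": 1,"dx": 0,"dy": 0.05,"dz": 0,"rx": 0,"ry": 0,"rz": 0}
    - {"fingers": 1,"dx": 0,"dy": 0.05,"dz": 0,"rx": 0,"ry": 0,"rz": 0}
    - {"fingers": 1,"dx": 0,"dy": 0.05,"dz": 0,"rx": 0,"ry": 0,"rz": 0}
    - {"fingers": 1,"dx": 0,"dy": 0.05,"dz": 0,"rx": 0,"ry": 0,"rz": 0}
    - {"fingers": 1,"dx": 0,"dy": 0.05,"dz": 0,"rx": 0,"ry": 0,"rz": 0}
    - {"fingers": 1,"dx": 0,"dy": 0.05,"dz": 0,"rx": 0,"ry": 0,"rz": 0}

```text
t: 5.6
position: [0.4849, 0.0122, 0.1283]
tool_rot: [-1.57, -0.0, -1.436]
wrist_force: [-1.3, 0.1, 5.7]
width: -0.0003
```

```bash
python3 - <<'E'
from h import *
f=vision.grab_frame("scene"); cv2.imwrite("pics/scene5.png",cv2.resize(f[110:260,180:380,::-1],None,fx=4,fy=4,interpolation=cv2.INTER_CUBIC))
for i in range(3):
  st=telemetry.read_state(); print(st['position'],st['wrist_force']); vision.grab_frame("scene")
E
```

```text
[0.48487571 0.01223466 0.12824883] [-1.63747095 -0.71888143  5.88000321]
[0.48485559 0.01223232 0.12823699] [-1.13031807 -0.86561682  5.70525581]
[0.48484387 0.01222687 0.12824158] [-1.54908541 -0.88125548  6.39617108]
```

View pics/scene5.png

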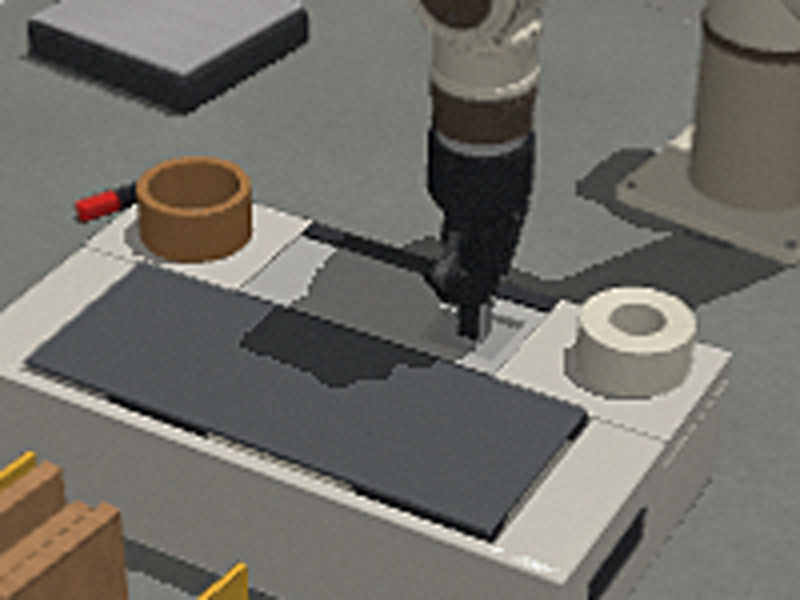

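The pad is yielding at about 6 N with the tips inside the opening, and the cover is still shut. I'll press 1.6 mm more.

Request:
move_arm:
  commands:
    - {"fingers": 1,"dx": 0,"dy": 0.01,"dz": 0,"rx": 0,"ry": 0,"rz": 0}
    - {"fingers": 1,"dx": 0,"dy": 0.02,"dz": 0,"rx": 0,"ry": 0,"rz": 0}
    - {"fingers": 1,"dx": 0,"dy": 0.03,"dz": 0,"rx": 0,"ry": 0,"rz": 0}
    - {"fingers": 1,"dx": 0,"dy": 0.04,"dz": 0,"rx": 0,"ry": 0,"rz": 0}
    - {"fingers": 1,"dx": 0,"dy": 0.04,"dz": 0,"rx": 0,"ry": 0,"rz": 0}
    - {"fingers": 1,"dx": 0,"dy": 0.04,"dz": 0,"rx": 0,"ry": 0,"rz": 0}
    - {"fingers": 1,"dx": 0,"dy": 0.04,"dz": 0,"rx": 0,"ry": 0,"rz": 0}
    - {"fingers": 1,"dx": 0,"dy": 0.04,"dz": 0,"rx": 0,"ry": 0,"rz": 0}
    - {"fingers": 1,"dx": 0,"dy": 0.04,"dz": 0,"rx": 0,"ry": 0,"rz": 0}
    - {"fingers": 1,"dx": 0,"dy": 0.04,"dz": 0,"rx": 0,"ry": 0,"rz": 0}

```text
t: 6.8
position: [0.4849, 0.0122, 0.1264]
tool_rot: [-1.57, -0.0, -1.436]
wrist_force: [-0.8, 0.9, 4.5]
width: 0.0002
```

```bash
python3 - <<'E'
from h import *
f=vision.grab_frame("scene"); cv2.imwrite("pics/scene6.png",cv2.resize(f[110:260,180:380,::-1],None,fx=4,fy=4,interpolation=cv2.INTER_CUBIC))
st=telemetry.read_state(); print(st['position'],st['wrist_force'])
E
```

```text
[0.48485295 0.01222588 0.12635741] [-0.73295781  0.19800209  4.06738159]
```

View pics/scene6.png

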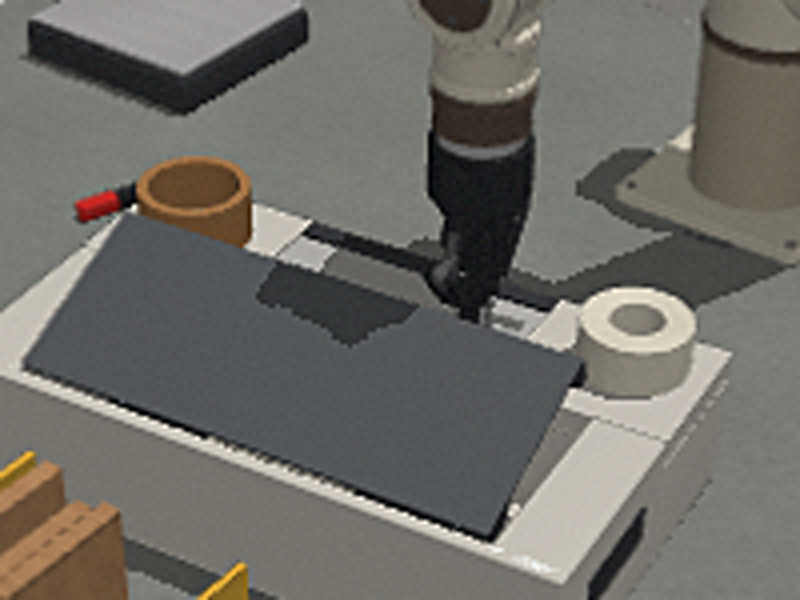

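The cover has popped open. I'll retract up and slightly toward the robot, away from the cover edge.

Request:
move_arm:
  commands:
    - {"fingers": 1,"dx": 0,"dy": -0.1,"dz": 0,"rx": 0,"ry": 0,"rz": 0}
    - {"fingers": 1,"dx": 0,"dy": -0.3,"dz": 0,"rx": 0,"ry": 0,"rz": 0}
    - {"fingers": 1,"dx": 0,"dy": -0.6,"dz": -0.1,"rx": 0,"ry": 0,"rz": 0}
    - {"fingers": 1,"dx": 0,"dy": -1.0,"dz": -0.3,"rx": 0,"ry": 0,"rz": 0}
    - {"fingers": 1,"dx": 0,"dy": -1.5,"dz": -0.6,"rx": 0,"ry": 0,"rz": 0}
    - {"fingers": 1,"dx": 0,"dy": -2.1,"dz": -0.9,"rx": 0,"ry": 0,"rz": 0}
    - {"fingers": 1,"dx": 0,"dy": -2.7,"dz": -1.2,"rx": 0,"ry": 0,"rz": 0}
    - {"fingers": 1,"dx": 0,"dy": -3.2,"dz": -1.4,"rx": 0,"ry": 0,"rz": 0}
    - {"fingers": 1,"dx": 0,"dy": -3.5,"dz": -1.5,"rx": 0,"ry": 0,"rz": 0}
    - {"fingers": 1,"dx": 0,"dy": -3.5,"dz": -1.5,"rx": 0,"ry": 0,"rz": 0}

```text
t: 7.85
position: [0.4257, 0.0041, 0.2683]
tool_rot: [-1.567, -0.0, -1.436]
wrist_force: [-0.1, 0.5, 0.2]
width: -0.0003
```

```bash
python3 - <<'E'
from h import *
for i in range(8): f=vision.grab_frame("side")
cv2.imwrite("pics/side7.png",f[:,:,::-1])
f=vision.grab_frame("scene"); cv2.imwrite("pics/scene7.png",f[:,:,::-1])
a=cv2.imread("pics/scene0.png")
st=telemetry.read_state(); print(st['t'],st['position'],st['wrist_force'],abs(st['qvel']).max())
cv2.imwrite("pics/scene7c.png",cv2.resize(f[100:280,140:380,::-1],None,fx=3.3,fy=3.3,interpolation=cv2.INTER_CUBIC))
s=vision.camera_params("scene")
# expected free edge at 0.4 rad: corners +y,-y
yw=np.radians(7.2); X=np.array([np.cos(yw),np.sin(yw)]); Y=np.array([-X[1],X[0]])
o=np.array([.4847,.0115])-.0695*Y+.073*X
for th in (.25,.4,.6):
  for sy in (.19,-.19):
    q=o+X*(.134-.15*np.cos(th))+Y*sy; u,v=pix(s,[*q,.122+.15*np.sin(th)]); print(th,sy,(u-140)*3.3,(v-100)*3.3)
E
```

```text
8.3 [0.42509769 0.00420235 0.26558397] [-0.83735108 -0.22147419 -0.10224981] 0.006518165860439305
0.25 0.19 616.3963479455173 336.544956110824
0.25 -0.19 241.6879272348892 215.6148081350455
0.4 0.19 614.4325424756772 320.2585491742393
0.4 -0.19 235.63858436954078 199.5642410609068
0.6 0.19 609.077956421202 302.98093458375575
0.6 -0.19 224.44597374156967 182.0253643141354
```

View pics/scene7c.png

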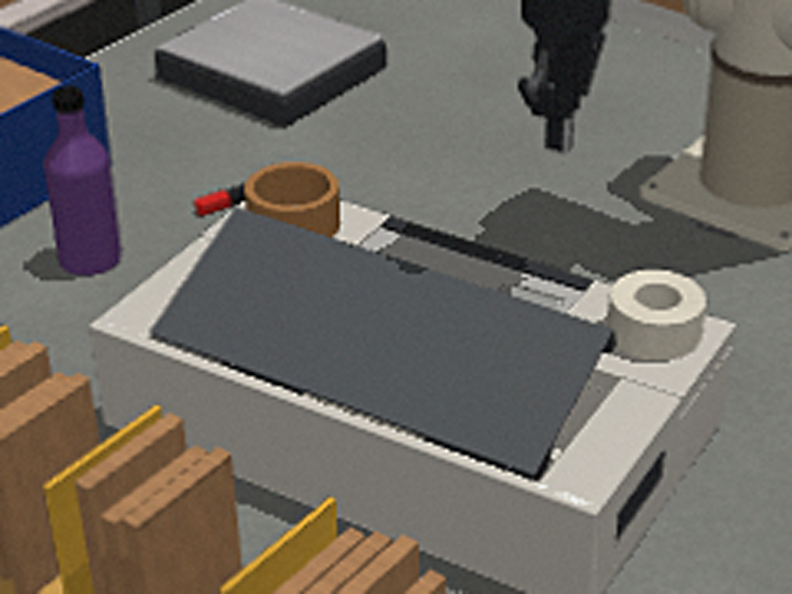

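View pics/side7.png

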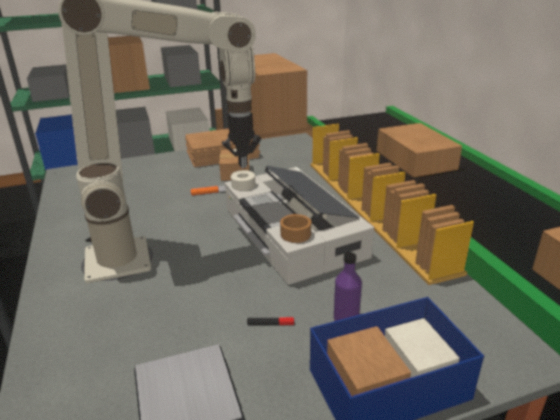

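View pics/scene7.png

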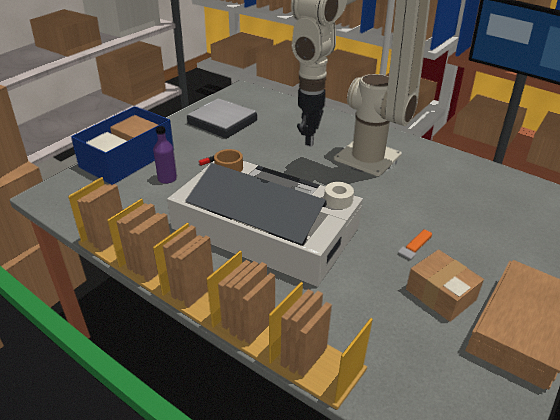

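The cover stands open. In the crop its free-edge corners are near (237,207) and (615,333), between my 0.25 and 0.4 rad predictions. That fits about 0.4 rad, since these views read heights several mm low. The rolls, bottle, marker, scraper and parcel are at their starting pixels, and the hand is clear.

```bash
python3 -c "
from bench import order; print(order.job_done())"
```

```text
the job is handed in; nothing more can be done
None
```

The roll cover is popped open and standing on its own, and I've handed the job in. I found the catch's pad in the camera pictures at about (0.485, 0.012), near the label-roll end. I pressed it down with closed fingertips in small steps until the cover popped, then drew the hand up and back.

- **Force:** the wrist read at most about 6.4 N during the press. I only sampled it at the end of each step.
- **Cover:** in the last pictures its free edge sits between where I predicted it for 0.25 and 0.4 rad. I did not measure the angle directly or compare frames to check it was still.
- **Catch:** I did not check separately that it sprang back, but the fingers had left it and the wrist force was back to about zero.
- **Other items:** by eye, the rolls, bottle, parcel, marker and scraper were in the same place in the pictures as at the start.
- **Time:** the arm was still and clear of everything when I handed in, at about 8.3 s.

**Disagreement:** heights worked out from the scene and side cameras came out about 4–9 mm lower than the stated dimensions. I relied on the wrist camera for position and on touch for height instead. Contact came close to the stated pad height.

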